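# Change the fitting in the leak-test chuck

## Robot

A 6-joint arm with a two-finger parallel gripper is mounted at the origin on a cart in front of the work surface, level with it; the furniture and walls round the work are solid. World frame = base frame: x ahead of the robot, y to its left, z up, the work surface at z = 0. Lengths are in m, angles in rad, forces in N, time in s.
With the tool pointing down it reaches from about 0.25 to 0.775 m from the base axis. Payload 4 kg.
Tool frame: the origin (TCP) lies midway between the tips of the shut fingers; the grasp point (between the pads) lies 19 mm behind it (robot.tcp_to_grasp is the z of the grasp point in the tool frame, in m); z points along the fingers, y is the line along which they close (so a half turn about z gives the same grasp; the last joint's range is limited). The gripper opens to 94 mm and grips with 3 to 60 N. Pads are 16 mm wide; open, the fingers measure 119 mm over their backs; the gripper's body (75 mm by 177 mm) begins 78 mm behind the grasp point.
Start: joints at [-1.385, 0.087, 1.371, -0, 1.684, -0.103], TCP at [0.157, -0.527, 0.206] pointing down, gripper open.
Joint ranges: [-3.1, 3.1], [-0.76, 2.03], [0.27, 2.55], [-1.08, 4.22], [0.17, 2.65], [-2.57, 2.57]. Speed limits (rad/s): [2.79, 2.79, 3.14, 3.14, 3.14, 3.14].

## Interface

Orientations are given as [roll, pitch, yaw] about the fixed x, y, z axes, in that order (R = Rz(yaw) Ry(pitch) Rx(roll)).
In Python, from bench import robot gives the robot as it stands. The module is installed in compiled form; this text tells all that it offers.
- The arm moves only by the tool move_arm, never from a script. Its argument "motion" is one flat list of numbers, 7 for each row, row after row: the turn, a rotation vector about the tool's x, y, z in units of 45 degrees (1.0 is 45 degrees), then the shift along the tool's x, y, z in units of 100 mm (1.0 is 100 mm), then the opening, from 0 (shut) to 1 (fully open). A call has 1 to 12 rows; each row shifts and turns the commanded pose from where the row before left it, along the tool's axes as they then stand; what a row does not reach is not made up. A row lasts 1/12 s, in which the tool goes at most 41.7 mm and 7.16 degrees, less where a joint would pass 70% of its speed; a pose out of reach is approached as far as the arm can. A call with a number of a shift or a turn outside -1 to 1 is refused whole. A call with a gripper value outside its range is refused whole. The fingers move at their own pace and stop on an object; the grip force is fixed at half the most. Time passes only in rows, so rows that do not move let the fingers close. It gives the time, the measured TCP pose, the force, the opening and the grip force at its end, in the units of the state.
- robot.get_obs(): the state, without advancing time (a new reading comes with each control period).
- robot.snapshot(name): name is "scene" or "top" or "wrist"; returns the picture (480x640x3 uint8, red, green, blue); there is no depth.
- robot.get_calibration(name): a dict with "fx", "fy", "cx", "cy" (pixels), "R" (3x3) and "t" (3): a world point X has camera coordinates R X + t. Camera axes: x right, y down, z forward; pixel columns grow to the right and rows downward; lengths in m; the calibration is good to about 2 mm. A picture is of the moment at which its call begins: read the wrist's pose just before it. get_calibration takes no time and is no camera call; for the wrist camera it gives the pose at the moment of the call.
- robot.close_job(): hands the job in; it is judged then, once.
The state is a dict: "time": time; "joint_positions": joint angles; "qvel": joint speeds; "joint_torque": joint torques, N m; "tool_pos": TCP position; "ee_rot": TCP orientation; "wrist_force": force on the tool from outside, world axes, zero at the start; "wrist_torque": the same for the moment, N m; "width": finger opening in m; "finger_force": force on a finger pad.
Only numpy, scipy, OpenCV 4.12 (cv2) and the standard library are available. Lean on these libraries where they do the work, as an engineer would, in place of code of your own. Each camera call takes 0.05 s, during which the arm holds its last target. There are 200 camera calls.

## Task

Set up the next leak test: turn the chuck's knurled sleeve to open its three jaws, take out the tested fitting and stand it upright in the black bin with the other tested fittings. Then stand the new fitting, the largest brass one on the bench, thread down on the seat in the middle of the chuck and turn the sleeve clockwise until the jaws clamp it firmly all round. Do not shift or knock over the bin, what stands in it or the other things on the bench.

Things in the scene. Friction and masses are not known exactly. Their poses are not given: they have to be found in the camera images.
- chuck: Three-jaw test chuck fixed to the bench: grey base plate 96 x 96 x 14 mm with a 25 mm brass hose stub on its +x side, and on it the round knurled steel sleeve. Origin at the centre of the base's underside, z up; the chuck axis is its z axis. The jaws sit inside the sleeve on a flat round face 40 mm above the bench, 16 mm below the sleeve's rim.
- chuck_seat (a point): Point on the chuck axis at the face on which the fitting stands (flat, with a thin rubber seal and a small centre hole), 40 mm above the bench. The room inside the sleeve is 51 mm in diameter.
- sleeve_grip (a point): Point on the chuck axis at a good height to grip the sleeve (42 mm above the bench). The knurled sleeve is 60 mm in diameter from 18 to 56 mm above the bench and is gripped across its diameter, in any direction, from above. A fitting on the seat stands up between the fingers: the tested one to 83 mm, the new one to 93 mm above the bench.
- chuck_sleeve (a joint): Sleeve angle, rad: counter-clockwise from above is positive and opens the jaws. The jaws move together: axis to jaw face = 6.9 mm + 2.5 mm per rad, range -0.5 to 2.4. About 0 at the start, closed on the tested fitting. Friction about 0.4 N m; it stays where left. When the jaws meet a part it stiffens; 0.3 to 0.6 rad more (about 0.7 N m in all) clamps well.
- chuck_jaw_1: Hardened steel chuck jaw 1 of three, at 0 degrees round the chuck's z axis from its x axis. 9 mm wide, 10 mm long, reaching from the seat to 9 mm above it. Origin at the middle of the foot of its gripping face; its x axis points outward, away from the chuck axis.
- chuck_jaw_2: Hardened steel chuck jaw 2 of three, at 120 degrees round the chuck's z axis from its x axis. 9 mm wide, 10 mm long, reaching from the seat to 9 mm above it. Origin at the middle of the foot of its gripping face; its x axis points outward, away from the chuck axis.
- chuck_jaw_3: Hardened steel chuck jaw 3 of three, at 240 degrees round the chuck's z axis from its x axis. 9 mm wide, 10 mm long, reaching from the seat to 9 mm above it. Origin at the middle of the foot of its gripping face; its x axis points outward, away from the chuck axis.
- tested_fitting: Nickel-plated hose fitting, 43 mm tall, which stands clamped in the chuck at the start. Origin at the centre of its underside, z up. Thread 13.6 mm in diameter from 0 to 11 mm, hexagon 21 x 18 mm from 11 to 22 mm, hose barb 13 mm in diameter from 22 to 43 mm (the place to grip it). 30 g.
- new_fitting: The largest hose fitting, brass, 53 mm tall, standing on its thread on the bench between a cup, a dropper bottle and a much smaller fitting. Origin at the centre of its underside, z up. Thread 17 mm in diameter from 0 to 13 mm, hexagon 26 mm across corners from 13 to 28 mm, hose barb 16 mm in diameter from 28 to 53 mm (the place to grip it). About 30 g.
- tested_bin: Loose black open bin for tested fittings, 66 (x) x 95 (y) x 45 mm. Origin at the centre of its underside, z up. Walls 3 mm, inner floor 2.5 mm above the bench, 60 x 90 mm inside; three walls are 45 mm high, the wall on its -x side only 32 mm. Two fittings stand near its -y end; the rest of the floor is free (the tiny black plugs strewn on it may be ignored).
- bin_fitting_1: Small nickel fitting standing in the bin, 39 mm tall, hexagon 20 x 16 mm. Origin at the centre of its underside, z up.
- bin_fitting_2: Small brass fitting standing in the bin, 35 mm tall, hexagon 17 mm. Origin at the centre of its underside, z up.
- cup: Clear sample cup next to the new fitting, 60 mm in diameter at its rim, 64 mm tall. Origin at the centre of its underside, z up.
- dropper_bottle: Amber dropper bottle near the new fitting, 34 mm in diameter, 102 mm tall. Origin at the centre of its underside, z up.
- small_fitting: Small brass hose fitting next to the new fitting, 35 mm tall, hexagon 17 mm: not the one to load. Origin at the centre of its underside, z up.
- housing: White die-cast housing lying on the bench, 47 x 72 x 36 mm. Origin at the centre of its underside, z up.
There are look-alikes about, which are no part of the job. What is shaped like the new_fitting but red is not meant.

How it is judged:
At the end, for the whole second after the job is handed in: New fitting upright (0.08 rad) on the chuck seat, within 2.5 mm of its axis, foot within -2.5 to +3 mm of the seat, each jaw pressing it with over 4 N; tested fitting upright (0.25 rad) on the black bin's floor (foot at most 8 mm above the bin's underside, inside its walls); both at rest (horizontal distance between new_fitting and chuck_seat below 0.0025 m and z of new_fitting in the frame of chuck_seat between -0.0025 and 0.003 m and angle between new_fitting's own z axis and vertical below 0.08 rad and contact force between new_fitting and chuck_jaw_1 above 4 N and contact force between new_fitting and chuck_jaw_2 above 4 N and contact force between new_fitting and chuck_jaw_3 above 4 N and linear speed of each of new_fitting, tested_fitting below 0.02 m/s and x of tested_fitting in the frame of tested_bin between -0.028 and 0.028 m and y of tested_fitting in the frame of tested_bin between -0.043 and 0.043 m and z of tested_fitting in the frame of tested_bin between -0.001 and 0.008 m and angle between tested_fitting's own z axis and vertical below 0.25 rad); the robot touches nothing.
It fails at once if a bystander (cup, dropper bottle, small fitting or housing) is shifted more than 30 mm or knocked over (distance of any of cup, dropper_bottle, small_fitting, housing from where it was at the start of the episode above 0.03 m or angle between any of cup, dropper_bottle, small_fitting, housing's own z axis and vertical above 0.5 rad).
It fails at once if the bin or a fitting already standing in it is shifted more than 30 mm or knocked over (distance of any of tested_bin, bin_fitting_1, bin_fitting_2 from where it was at the start of the episode above 0.03 m or angle between any of tested_bin, bin_fitting_1, bin_fitting_2's own z axis and vertical above 0.5 rad).
It also fails if it takes over 64 s, if anything falls off the work surface, if the arm or the gripper's body presses on something with over 40 N, if the wrist force passes 120 N, or if a joint passes its speed limit or range.

## Working session

There is one attempt and no reset: what is moved stays moved. The work goes in short steps, Python scripts to look and compute and a tool call to move; the robot and the scene stay as the last step left them, time stands still between calls to the robot, and variables do not carry over. Pictures are saved under pics/ and viewed, at most 10 in all, crops included, and the job is handed in when it is done.

Besides the shell and the picture viewer there is one more tool, called after ">>>" as name(argument=value, ...) on one line, values as JSON. move_arm: Moves the arm, as the interface text tells. Shifts and turns lie within -1 to 1; 1 stands for 100 mm of shift or 45 degrees of turn. Its arguments: {"type":"object","properties":{"motion":{"type":"array","items":{"type":"number"}}},"required":["motion"]}

```bash
mkdir -p pics; cat > h.py <<'E'
import numpy as np,cv2
from bench import robot
def snap(n,f):
    o=robot.get_obs();c=robot.get_calibration(n);im=robot.snapshot(n)
    cv2.imwrite('pics/'+f+'.png',im[:,:,::-1]);np.savez('pics/'+f+'.npz',im=im,**{k:np.array(v) for k,v in c.items()});return im,c
def ray(c,u,v,z):
    R=np.array(c['R']);t=np.array(c['t']).ravel();C=-R.T@t
    d=R.T@np.array([(u-c['cx'])/c['fx'],(v-c['cy'])/c['fy'],1]);return C+d*(z-C[2])/d[2]
def proj(c,X):
    p=np.array(c['R'])@np.array(X)+np.array(c['t']).ravel();return c['fx']*p[0]/p[2]+c['cx'],c['fy']*p[1]/p[2]+c['cy']
E
python3 - <<'E'
from h import *
print(robot.get_obs())
for n in('top','scene'):
    im,c=snap(n,n+'0');R=np.array(c['R']);print(n,c['fx'],c['cx'],c['cy'],-R.T@np.array(c['t']).ravel(),R[2])
E
```

```text
{'time': 0.0, 'joint_positions': array([-1.38509528e+00,  8.79031659e-02,  1.37224705e+00, -4.27600473e-05,
        1.68360151e+00, -1.03072451e-01]), 'qvel': array([ 0.00227195, -0.0009671 ,  0.00291536, -0.00056612,  0.00081918,
        0.00174272]), 'joint_torque': array([ 5.93414188e-04, -3.40188682e+01, -3.02425468e+01,  7.17990263e-02,
        3.30485345e-02, -1.58468993e-04]), 'tool_pos': array([ 0.15651996, -0.52667974,  0.20433617]), 'ee_rot': array([-3.13944067e+00, -1.79873821e-04,  2.88768535e-01]), 'wrist_force': array([-0.37093532,  0.06788736,  1.00736028]), 'wrist_torque': array([ 0.02164458, -0.03888545,  0.02765737]), 'finger_force': 0.0, 'width': 0.09384982867326397}
top 459.10128738423373 325.5387870318537 237.8453134713382 [0.33273211 0.00434321 0.89277254] [ 0.21949594 -0.02010103 -0.97540632]
scene 526.7176695434234 323.2146960760069 246.550629527073 [-0.13143018  0.34531681  0.70489662] [ 0.65580387 -0.36648133 -0.66000963]
```

View pics/top0.png

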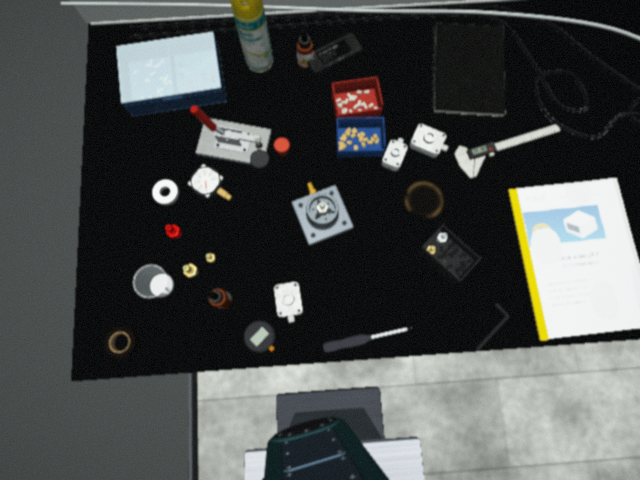

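View pics/scene0.png

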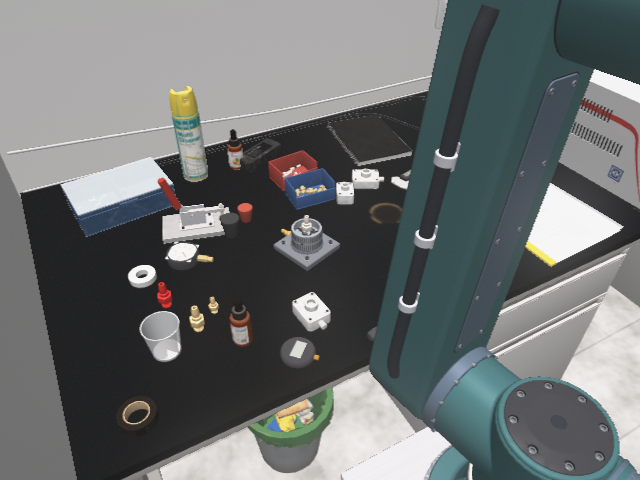

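Top view: chuck at about (322,212) with its stub toward (311,187); bin at about (450,252) with its two fittings at (432,250) and (442,237); new fitting at (190,270), small fitting (210,258), bottle (220,297), cup (152,282). I'll zoom in on these.

```bash
python3 - <<'E'
from h import *
d=np.load('pics/top0.npz');im=d['im'];
c={k:d[k] for k in('fx','fy','cx','cy','R','t')}
a=[cv2.resize(im[y:y+90,x:x+90],(400,400),interpolation=cv2.INTER_CUBIC) for x,y in((278,170),(405,205))]
g=np.clip(np.hstack(a).astype(float)/255,0,1)**.5*255
cv2.imwrite('pics/z.png',g[:,:,::-1])
hsv=cv2.cvtColor(im,cv2.COLOR_RGB2HSV)
# base plate: grayish blue
def show(n,m,x0,y0,x1,y1,zs,amin=15):
    mm=np.zeros(m.shape,np.uint8);mm[y0:y1,x0:x1]=m[y0:y1,x0:x1]
    k,l,s,ce=cv2.connectedComponentsWithStats(mm)
    for i in range(1,k):
        if s[i,4]>amin: print(n,s[i],ce[i].round(1),[ray(c,*ce[i],z)[:2].round(4) for z in zs])
show('chuck',((hsv[...,2]>60)).astype(np.uint8),285,175,360,250,(.014,.056),200)
show('brass',((hsv[...,1]>60)&(hsv[...,2]>120)&(hsv[...,0]>10)&(hsv[...,0]<35)).astype(np.uint8),175,245,225,285,(.0,.025,.04))
show('binf',(hsv[...,2]>110).astype(np.uint8),415,225,490,285,(.02,.03),5)
for p in((322,212),(450,252),(190,270)):print(ray(c,*p,.05))
E
```

```text
chuck [ 291  182   63   63 2393] [321.6 213.4] [array([ 0.5807, -0.0095]), array([ 0.5688, -0.0089])]
brass [206 253   9   9  68] [209.9 257.1] [array([0.5109, 0.2162]), array([0.5059, 0.2103]), array([0.5029, 0.2067])]
brass [183 263  14  14 144] [189.4 269.8] [array([0.4885, 0.2567]), array([0.4841, 0.2496]), array([0.4815, 0.2454])]
binf [437 232  11  11  92] [441.9 237.2] [array([ 0.5144, -0.2403]), array([ 0.5123, -0.2375])]
binf [427 245   9  10  67] [431.2 249.1] [array([ 0.4925, -0.2165]), array([ 0.4906, -0.214 ])]
[ 0.57323435 -0.00990189  0.05      ]
[ 0.47890183 -0.24341286  0.05      ]
[0.47919703 0.24148426 0.05      ][ WARN:0@0.545] global loadsave.cpp:1063 imwrite_ Unsupported depth image for selected encoder is fallbacked to CV_8U.
```

View pics/z.png

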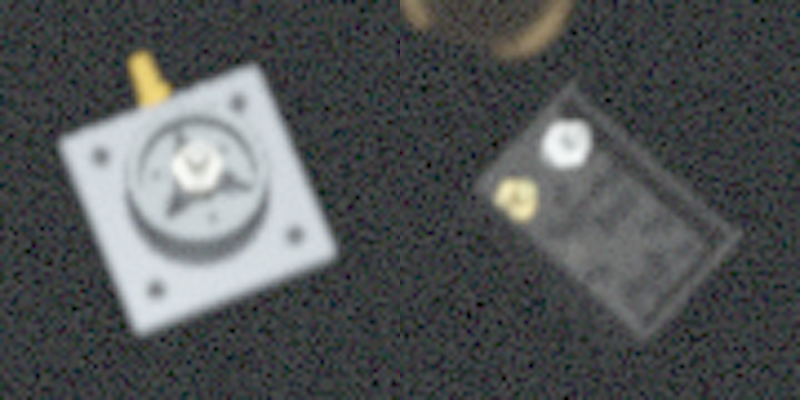

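The crop shows the chuck plate's corners at crop (58,143), (258,65), (338,257), (138,335), stub at the upper left. The bin's corners are at (573,82), (740,235), (645,340), (478,185), with its fittings at the upper-left (-y) end.

```bash
cat >> h.py <<'E'
from scipy.spatial.transform import Rotation as Ro
def load(f):
    d=np.load('pics/'+f+'.npz');return d['im'],{k:d[k] for k in('fx','fy','cx','cy','R','t')}
def plan(p,yaw=None):
    o=robot.get_obs();R=Ro.from_euler('xyz',o['ee_rot']).as_matrix()
    print('t',round(o['time'],2),'tcp',o['tool_pos'].round(4),'rpy',o['ee_rot'].round(3),'q6',o['joint_positions'][5].round(2),'w',round(o['width'],4))
    if yaw is not None:
        T=Ro.from_euler('xyz',[np.pi,0,yaw]).as_matrix();rv=Ro.from_matrix(R.T@T).as_rotvec()/(np.pi/4)
        print('turn units total',rv.round(3));
        print('shift if shift first',(R.T@(np.array(p)-o['tool_pos'])*10).round(3),' if turn first',(T.T@(np.array(p)-o['tool_pos'])*10).round(3))
    else: print('shift',(R.T@(np.array(p)-o['tool_pos'])*10).round(3))
E
python3 - <<'E'
from h import *
im,c=load('top0')
P=np.array([(58,143),(258,65),(338,257),(138,335)])/4.444+np.array([278,170])-.4
W=np.array([ray(c,*p,.014)[:2] for p in P]);print(W.round(4),W.mean(0),[np.linalg.norm(W[i]-W[i-1]).round(4) for i in range(4)])
e=(W[0]+W[1]-W[2]-W[3])/2;print('chuck yaw',np.arctan2(e[1],e[0]))
P=np.array([(173,82),(340,235),(245,340),(78,185)])/4.444+np.array([405,205])-.4
W=np.array([ray(c,*p,h)[:2] for p,h in zip(P,(.040,.040,.045,.045))]);print(W.round(4),W.mean(0),[np.linalg.norm(W[i]-W[i-1]).round(4) for i in range(4)])
e=(W[1]+W[2]-W[0]-W[3])/2;print('bin y dir',np.arctan2(e[1],e[0]))
W=np.array([ray(c,*p,0)[:2] for p in P])
cal=robot.get_calibration('wrist');o=robot.get_obs();R=np.array(cal['R']);print(-R.T@np.array(cal['t']).ravel()-o['tool_pos'],R[2],cal['fx'])
plan([.574,-.010,.2],.55)
E
```

```text
[[ 0.609   0.0505]
 [ 0.6396 -0.042 ]
 [ 0.5476 -0.0706]
 [ 0.5185  0.0202]] [ 0.57868558 -0.01049571] [np.float64(0.0954), np.float64(0.0974), np.float64(0.0963), np.float64(0.0953)]
chuck yaw 0.3120415715299427
[[ 0.5377 -0.2414]
 [ 0.466  -0.3037]
 [ 0.4239 -0.2557]
 [ 0.4945 -0.1938]] [ 0.48052641 -0.24864446] [np.float64(0.0642), np.float64(0.095), np.float64(0.0638), np.float64(0.0939)]
bin y dir -2.4243120008428494
[0.06370435 0.01884032 0.17863729] [-0.22108262 -0.06307168 -0.97321346] 371.29391638410544
t 0.1 tcp [ 0.1565 -0.5267  0.2044] rpy [-3.14  -0.     0.289] q6 -0.1 w 0.094
turn units total [-0.002 -0.001 -0.333]
shift if shift first [ 5.473 -3.764  0.053]  if turn first [ 6.26  -2.223  0.044]
```

>>> move_arm(motion=[0,0,0,0.276,-0.189,0,1,0,0,0,0.276,-0.189,0,1,0,0,0,0.276,-0.189,0,1,0,0,0,0.276,-0.189,0,1,0,0,0,0.276,-0.189,0,1,0,0,0,0.276,-0.189,0,1,0,0,0,0.276,-0.189,0,1,0,0,0,0.276,-0.189,0,1,0,0,0,0.276,-0.189,0,1,0,0,0,0.276,-0.189,0,1])

```text
time: 0.93
tool_pos: [0.3679, -0.2658, 0.2051]
ee_rot: [-3.141, 0.0, 0.289]
wrist_force: [0.7, 0.9, 0.3]
width: 0.0947
finger_force: 0.0
```

>>> move_arm(motion=[0,0,0,0.276,-0.189,0,1,0,0,0,0.276,-0.189,0,1,0,0,0,0.276,-0.189,0,1,0,0,0,0.276,-0.189,0,1,0,0,0,0.276,-0.189,0,1,0,0,0,0.276,-0.189,0,1,0,0,0,0.276,-0.189,0,1,0,0,0,0.276,-0.189,0,1,0,0,0,0.276,-0.189,0,1,0,0,0,0.276,-0.189,0,1])

```text
time: 1.77
tool_pos: [0.5786, -0.0061, 0.2048]
ee_rot: [-3.141, 0.001, 0.289]
wrist_force: [-0.1, -0.8, 0.3]
width: 0.0943
finger_force: 0.0
```

>>> move_arm(motion=[0,0,-0.11,0,0,0,1,0,0,-0.11,0,0,0,1,0,0,-0.11,0,0,0,1,0,0,0,0,0,0,1,0,0,0,0,0,0,1])

```text
time: 2.18
tool_pos: [0.5779, -0.0076, 0.2049]
ee_rot: [-3.141, 0.001, 0.546]
wrist_force: [0.5, 0.5, -0.1]
width: 0.094
finger_force: 0.0
```

```bash
python3 - <<'E'
from h import *
im,c=snap('wrist','w1')
plan([.579,-.0105,.2],.55)
print(proj(c,[.5787,-.0105,.014]),proj(c,[.5787,-.0105,.056]),proj(c,[.5787,-.0105,.083]),robot.get_obs()['joint_positions'].round(2))
E
```

```text
t 2.23 tcp [ 0.5779 -0.0077  0.205 ] rpy [-3.141e+00  1.000e-03  5.460e-01] q6 0.91 w 0.0938
turn units total [-0.     0.001 -0.005]
shift if shift first [-0.005  0.029  0.05 ]  if turn first [-0.005  0.029  0.05 ]
(np.float64(319.51421765807413), np.float64(222.02998294330814)) (np.float64(319.8819708557915), np.float64(230.4301798271756)) (np.float64(320.1699345042394), np.float64(237.0078285257418)) [-0.11  0.15  1.3  -0.    1.69  0.91]
```

View pics/w1.png

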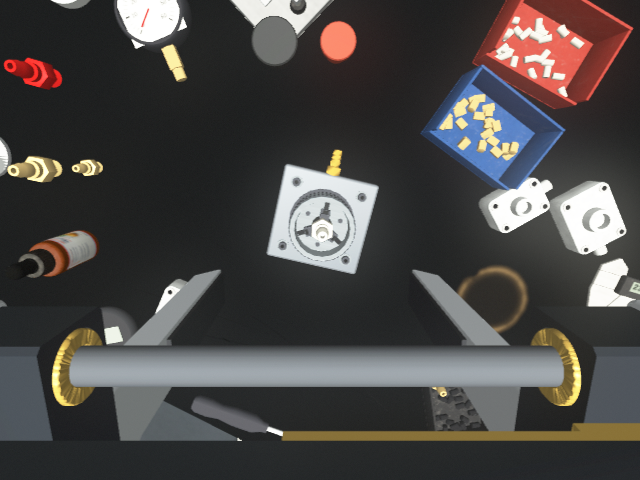

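Wrist view: plate corners at about (288,164), (378,185), (354,273), (267,256), fitting tip at (322,229). The fingers are plain straight plates.

```bash
python3 - <<'E'
from h import *
im,c=load('w1')
g=cv2.cvtColor(im,cv2.COLOR_RGB2GRAY);m=np.zeros(g.shape,np.uint8);m[150:285,255:390]=(g[150:285,255:390]>70)
hs=cv2.cvtColor(im,cv2.COLOR_RGB2HSV);m[hs[...,1]>90]=0
m=cv2.morphologyEx(m,cv2.MORPH_CLOSE,np.ones((9,9)));m=cv2.morphologyEx(m,cv2.MORPH_OPEN,np.ones((25,25)))
ct=max(cv2.findContours(m,0,1)[0],key=cv2.contourArea);r=cv2.boxPoints(cv2.minAreaRect(ct));print(r.round(0).tolist())
W=np.array([ray(c,*p,.014)[:2] for p in r]);print(W.mean(0),[np.linalg.norm(W[i]-W[i-1]).round(4) for i in range(4)])
m=np.zeros(g.shape,np.uint8);m[205:250,300:345]=((g>215))[205:250,300:345]
k,l,s,ce=cv2.connectedComponentsWithStats(m)
for i in range(1,k):
  if s[i,4]>15:print(s[i],ce[i],ray(c,*ce[i],.075),ray(c,*ce[i],.06))
E
```

```text
[[264.0, 255.0], [285.0, 163.0], [378.0, 183.0], [358.0, 275.0]]
[ 0.58126507 -0.01123284] [np.float64(0.0999), np.float64(0.0954), np.float64(0.0942), np.float64(0.0967)]
[300 205  24  25 334] [308.38922156 213.88622754] [0.58904508 0.00730348 0.075     ] [0.58681868 0.00633903 0.06      ]
[300 205  45  45 949] [326.78187566 229.83140148] [ 0.58543354 -0.01304425  0.075     ] [ 0.58303149 -0.01499831  0.06      ]
```

>>> move_arm(motion=[0,0,0,0,0.04,0.22,1,0,0,0,0,0,0.3,1,0,0,0,0,0,0.3,1,0,0,0,0,0,0.3,1,0,0,0,0,0,0.3,1,0,0,0,0,0,0.2,1,0,0,0,0,0,0.1,1,0,0,0,0,0,0.1,1,0,0,0,0,0,0,1])

```text
time: 2.98
tool_pos: [0.5792, -0.0112, 0.0219]
ee_rot: [-3.14, 0.002, 0.547]
wrist_force: [-0.7, 0.2, -0.6]
width: 0.0941
finger_force: 0.0
```

>>> move_arm(motion=[0,0,0,0,0,0,0.4,0,0,0,0,0,0,0.4,0,0,0,0,0,0,0.4,0,0,0,0,0,0,0.4,0,0,0,0,0,0,0.4,0,0,0,0,0,0,0.4])

```text
time: 3.48
tool_pos: [0.5808, -0.0114, 0.0241]
ee_rot: [3.14, -0.001, 0.548]
wrist_force: [5.0, -8.2, 0.5]
width: 0.0573
finger_force: 4.7
```

>>> move_arm(motion=[0,0,0,0,0.01,0,0,0,0,0,0,0,0,0,0,0,0,0,0,0,0,0,0,0,0,0,0,0])

```text
time: 3.82
tool_pos: [0.5809, -0.0116, 0.0241]
ee_rot: [3.142, -0.001, 0.549]
wrist_force: [-1.4, 2.7, 4.9]
width: 0.0569
finger_force: 30.1
```

>>> move_arm(motion=[0,0,-0.1,0,0,0,0,0,0,-0.14,0,0,0,0,0,0,-0.14,0,0,0,0,0,0,-0.14,0,0,0,0,0,0,-0.14,0,0,0,0,0,0,-0.14,0,0,0,0,0,0,-0.14,0,0,0,0,0,0,-0.14,0,0,0,0,0,0,-0.14,0,0,0,0,0,0,-0.14,0,0,0,0,0,0,-0.14,0,0,0,0])

```text
time: 4.73
tool_pos: [0.5803, -0.0112, 0.0241]
ee_rot: [-3.141, -0.002, 1.729]
wrist_force: [-5.2, 1.1, 5.8]
width: 0.0571
finger_force: 29.9
```

```bash
python3 - <<'E'
from h import *
o=robot.get_obs();print(o['wrist_torque'],o['wrist_force'],o['joint_positions'])
E
```

```text
[ 0.45868153  0.27392983 -0.54535294] [-5.19642427  1.13308181  5.822415  ] [-0.11801124  0.25731123  1.54369813  0.00173725  1.34149409 -0.27684252]
```

>>> move_arm(motion=[0,0,-0.14,0,0,0,0,0,0,-0.14,0,0,0,0,0,0,-0.14,0,0,0,0,0,0,-0.14,0,0,0,0,0,0,-0.14,0,0,0,0,0,0,-0.14,0,0,0,0,0,0,-0.14,0,0,0,0,0,0,-0.07,0,0,0,0,0,0,0,0,0,0,0,0,0,0,0,0,0,0,0])

```text
invalid input
```

```bash
python3 - <<'E'
from h import *
o=robot.get_obs();print(o['wrist_torque'],o['joint_positions'][5]);plan([.5805,-.0114,.16])
E
```

```text
[ 0.45868153  0.27392983 -0.54535294] -0.2768425154515772
t 4.73 tcp [ 0.5803 -0.0112  0.0241] rpy [-3.141e+00 -2.000e-03  1.729e+00] q6 -0.28 w 0.0571
shift [ 0.000e+00  1.000e-03 -1.359e+00]
```

>>> move_arm(motion=[0,0,-0.14,0,0,0,0,0,0,-0.14,0,0,0,0,0,0,-0.14,0,0,0,0,0,0,-0.14,0,0,0,0,0,0,-0.14,0,0,0,0,0,0,-0.14,0,0,0,0,0,0,-0.14,0,0,0,0,0,0,-0.07,0,0,0,0,0,0,0,0,0,0,0])

```text
time: 5.48
tool_pos: [0.5798, -0.0115, 0.0241]
ee_rot: [-3.142, -0.002, 2.552]
wrist_force: [-4.8, 2.4, 6.8]
width: 0.0568
finger_force: 30.1
```

>>> move_arm(motion=[0,0,0,0,0,0,0.9,0,0,0,0,0,0,0.9,0,0,0,0,0,0,0.9,0,0,0,0,0,0,0.9,0,0,0,0,0,-0.2,0.9,0,0,0,0,0,-0.3,0.9,0,0,0,0,0,-0.3,0.9,0,0,0,0,0,-0.3,0.9,0,0,0,0,0,-0.25,0.9,0,0,0,0,0,0,0.9,0,0,0,0,0,0,0.9])

```text
time: 6.4
tool_pos: [0.5819, -0.0122, 0.1602]
ee_rot: [3.14, 0.004, 2.551]
wrist_force: [0.0, -0.0, 0.7]
width: 0.0842
finger_force: 0.0
```

```bash
python3 - <<'E'
from h import *
im,c=snap('wrist','w2')
plan([.5806,-.0114,.066])
u,v=map(int,proj(c,[.5806,-.0114,.05]));print(u,v)
a=cv2.resize(im[v-75:v+75,u-75:u+75],(600,600),interpolation=cv2.INTER_CUBIC);cv2.imwrite('pics/w2z.png',a[:,:,::-1])
E
```

```text
t 6.45 tcp [ 0.5807 -0.0121  0.158 ] rpy [-3.141  0.     2.551] q6 -1.1 w 0.0845
shift [0.005 0.005 0.92 ]
315 236
```

View pics/w2z.png

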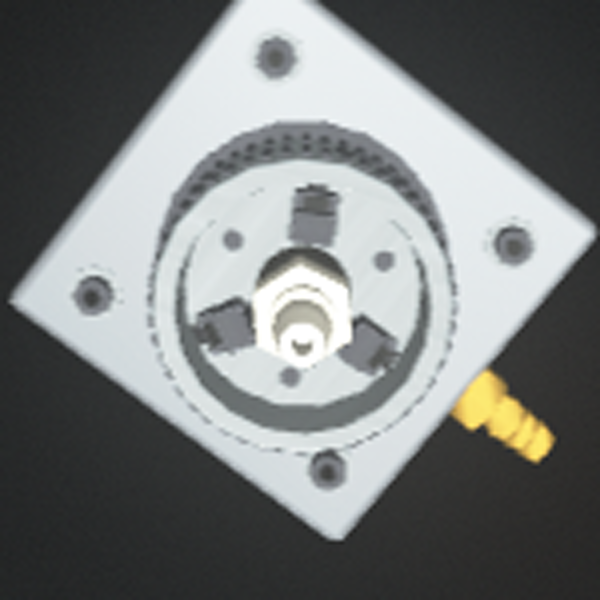

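Jaws are open and the fitting is still standing upright, its tip at crop (302,343). Now grip its barb.

>>> move_arm(motion=[0,0,0,0,0,0.25,0.7,0,0,0,0,0,0.25,0.6,0,0,0,0,0,0.25,0.5,0,0,0,0,0,0.13,0.5,0,0,0,0,0,0.06,0.5,0,0,0,0,0,0,0.4,0,0,0,0,0,0,0.2,0,0,0,0,0,0,0,0,0,0,0,0,0,0,0,0,0,0,0,0,0])

```text
time: 7.28
tool_pos: [0.5816, -0.0121, 0.0659]
ee_rot: [3.14, 0.002, 2.551]
wrist_force: [0.3, 1.0, 0.2]
width: 0.0214
finger_force: 0.0
```

>>> move_arm(motion=[0,0,0,0,0,0,0,0,0,0,0,0,0,0,0,0,0,0,0,0,0])

```text
time: 7.53
tool_pos: [0.5813, -0.012, 0.0654]
ee_rot: [3.141, 0.002, 2.551]
wrist_force: [-0.9, 0.1, 2.6]
width: 0.0126
finger_force: 30.0
```

>>> move_arm(motion=[0,0,0,0,0,-0.1,0,0,0,0,0,0,-0.2,0,0,0,0,0,0,-0.3,0,0,0,0,0,0,-0.3,0,0,0,0,0,0,-0.3,0,0,0,0.11,0,0,0,0,0,0,0.11,0,0,0,0,0,0,0.11,0,0,0,0,0,0,0,0,0,0,0])

```text
time: 8.28
tool_pos: [0.5807, -0.0119, 0.1853]
ee_rot: [3.141, 0.001, 2.29]
wrist_force: [0.3, -0.1, -1.1]
width: 0.0124
finger_force: 30.0
```

```bash
python3 - <<'E'
from h import *
plan([.4707,-.2572,.185],2.288)
E
```

```text
t 8.28 tcp [ 0.5807 -0.0119  0.1853] rpy [3.141e+00 1.000e-03 2.290e+00] q6 -0.84 w 0.0124
turn units total [0.001 0.001 0.003]
shift if shift first [-1.12  -2.444  0.003]  if turn first [-1.125 -2.441  0.003]
```

>>> move_arm(motion=[0,0,0,-0.112,-0.244,0,0,0,0,0,-0.112,-0.244,0,0,0,0,0,-0.112,-0.244,0,0,0,0,0,-0.112,-0.244,0,0,0,0,0,-0.112,-0.244,0,0,0,0,0,-0.112,-0.244,0,0,0,0,0,-0.112,-0.244,0,0,0,0,0,-0.112,-0.244,0,0,0,0,0,-0.112,-0.244,0,0,0,0,0,-0.112,-0.244,0,0,0,0,0,0,0,0,0,0,0,0,0,0,0,0])

```text
time: 9.28
tool_pos: [0.4707, -0.258, 0.1845]
ee_rot: [3.141, -0.0, 2.291]
wrist_force: [-0.9, -0.1, 0.3]
width: 0.0124
finger_force: 30.0
```

```bash
python3 - <<'E'
from h import *
im,c=snap('wrist','w3')
plan([.4707,-.2572,.0285],2.288)
print([np.round(proj(c,[*p,z])).tolist() for p,z in zip([(.5377,-.2414),(.466,-.3037),(.4239,-.2557),(.4945,-.1938)],(.04,.04,.045,.045))])
g=((im/255.)**.5*255).astype(np.uint8);cv2.imwrite('pics/w3g.png',g[:,:,::-1])
E
```

```text
t 9.33 tcp [ 0.4712 -0.2571  0.1845] rpy [ 3.141e+00 -1.000e-03  2.292e+00] q6 -1.33 w 0.0123
turn units total [ 0.001 -0.001  0.005]
shift if shift first [ 0.002 -0.005  1.56 ]  if turn first [ 0.002 -0.005  1.56 ]
[[383.0, 265.0], [279.0, 265.0], [276.0, 195.0], [386.0, 195.0]]
```

View pics/w3g.png

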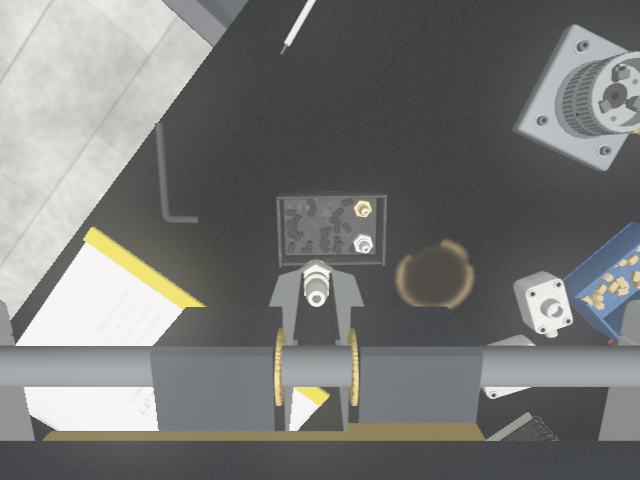

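Bin rim corners are at (277,195), (386,195), (384,265), (277,265), within 2 px of where my measured bin projects. I'm lowering the fitting.

>>> move_arm(motion=[0,0,0,0,0,0.25,0,0,0,0,0,0,0.25,0,0,0,0,0,0,0.25,0,0,0,0,0,0,0.25,0,0,0,0,0,0,0.2,0,0,0,0,0,0,0.15,0,0,0,0,0,0,0.1,0,0,0,0,0,0,0.06,0,0,0,0,0,0,0.05,0,0,0,0,0,0,0,0,0,0,0,0,0,0,0])

```text
time: 10.25
tool_pos: [0.472, -0.2573, 0.0294]
ee_rot: [3.141, 0.002, 2.292]
wrist_force: [0.2, 0.4, 0.2]
width: 0.0126
finger_force: 30.0
```

>>> move_arm(motion=[0,0,0,0,0,0.01,0,0,0,0,0,0,0.01,0,0,0,0,0,0,0,0])

```text
time: 10.5
tool_pos: [0.4721, -0.2577, 0.0278]
ee_rot: [3.141, 0.002, 2.291]
wrist_force: [0.1, 0.4, 3.4]
width: 0.0121
finger_force: 30.0
```

Contact with the floor; release and lift.

>>> move_arm(motion=[0,0,0,0,0,0,0.2,0,0,0,0,0,0,0.26,0,0,0,0,0,0,0.26,0,0,0,0,0,0,0.26,0,0,0,0,0,-0.1,0.26,0,0,0,0,0,-0.2,0.26,0,0,0,0,0,-0.3,0.26,0,0,0,0,0,-0.3,0.26,0,0,0,0,0,-0.3,0.26,0,0,0,0,0,-0.35,0.26,0,0,0,0,0,0,0.26])

```text
time: 11.42
tool_pos: [0.4745, -0.2593, 0.1909]
ee_rot: [3.138, 0.015, 2.292]
wrist_force: [1.5, -0.0, 1.2]
width: 0.0246
finger_force: 0.0
```

```bash
python3 - <<'E'
from h import *
im,c=snap('wrist','w4');it,ct=snap('top','t4')
a=cv2.resize(im[180:300,240:400],(533,400),interpolation=cv2.INTER_CUBIC)
b=cv2.resize(it[210:285,405:455+40],(267,222),interpolation=cv2.INTER_CUBIC);b=np.vstack([b,np.zeros((178,267,3),np.uint8)])
g=((np.hstack([a,b])/255.)**.5*255).astype(np.uint8);cv2.imwrite('pics/w4g.png',g[:,:,::-1])
im,c=load('top0')
# new-fitting neighbours (rel to cup/bottle rims)
print('cup',ray(c,152,282,.03),'bottle top',ray(c,218,296,.06),'new',ray(c,189.4,269.8,.035),'small',ray(c,209.9,257.1,.02))
plan([.483,.247,.185])
E
```

```text
cup [0.46487971 0.31852237 0.03      ] bottle top [0.42640102 0.18860751 0.06      ] new [0.48226458 0.24682815 0.035     ] small [0.50685884 0.21153051 0.02      ]
t 11.52 tcp [ 0.4723 -0.2578  0.1842] rpy [3.14  0.005 2.292] q6 -1.33 w 0.0243
shift [ 3.722  3.412 -0.022]
```

View pics/w4g.png

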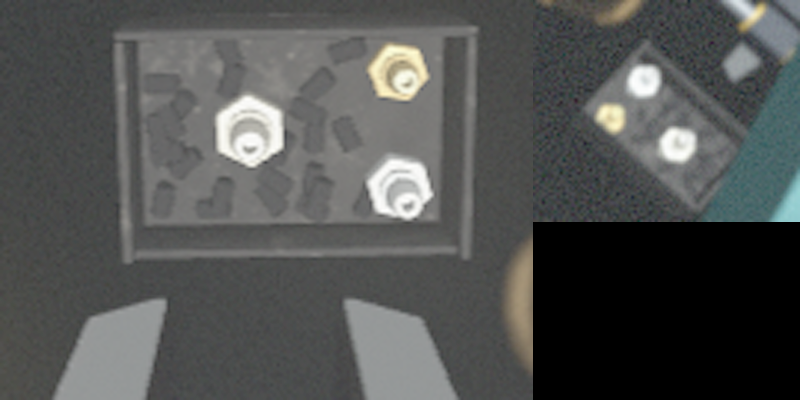

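The tested fitting stands at crop (250,130), in the free part of the bin; the other two fittings at (400,75) and (400,190) are undisturbed. Next is the new fitting.

>>> move_arm(motion=[0,0,0.134,0,0,0,0.35,0,0,0.134,0,0,0,0.35,0,0,0.134,0,0,0,0.35,0,0,0.134,0,0,0,0.35,0,0,0.134,0,0,0,0.35,0,0,0.134,0,0,0,0.35,0,0,0,0,0,0,0.35])

```text
time: 12.1
tool_pos: [0.4704, -0.2565, 0.1793]
ee_rot: [-3.138, -0.003, 1.658]
wrist_force: [-0.0, -0.5, 0.2]
width: 0.0329
finger_force: 0.0
```

```bash
python3 - <<'E'
from h import *
plan([.482,.247,.187])
E
```

```text
t 12.1 tcp [ 0.4704 -0.2565  0.1793] rpy [-3.138e+00 -3.000e-03  1.658e+00] q6 -0.69 w 0.0329
shift [ 5.006  0.556 -0.066]
```

>>> move_arm(motion=[0,0,0,0.334,0.037,-0.01,0.35,0,0,0,0.334,0.037,-0.01,0.35,0,0,0,0.334,0.037,-0.01,0.35,0,0,0,0.334,0.037,-0.01,0.35,0,0,0,0.334,0.037,-0.01,0.35,0,0,0,0.334,0.037,-0.01,0.35,0,0,0,0.334,0.037,0,0.35,0,0,0,0.334,0.037,0,0.35,0,0,0,0.334,0.037,0,0.35,0,0,0,0.334,0.037,0,0.35,0,0,0,0.334,0.037,0,0.35,0,0,0,0.334,0.037,0,0.35])

```text
time: 13.1
tool_pos: [0.4788, 0.1475, 0.1861]
ee_rot: [-3.139, 0.0, 1.663]
wrist_force: [0.5, -0.4, -0.5]
width: 0.0328
finger_force: 0.0
```

>>> move_arm(motion=[0,0,0,0.334,0.037,0,0.35,0,0,0,0.334,0.037,0,0.35,0,0,0,0.3,0.037,0,0.35,0,0,0,0,0,0,0.35,0,0,0,0,0,0,0.35,0,0,0,0,0,0,0.35])

```text
time: 13.6
tool_pos: [0.4817, 0.2428, 0.1863]
ee_rot: [-3.139, 0.001, 1.662]
wrist_force: [-0.5, 0.4, 0.4]
width: 0.0327
finger_force: 0.0
```

```bash
python3 - <<'E'
from h import *
im,c=snap('wrist','w5')
plan([.482,.247,.031],1.66)
print(proj(c,[.482,.247,.053]),proj(c,[.482,.247,.0]))
E
```

```text
t 13.65 tcp [0.482  0.2423 0.1867] rpy [-3.14e+00  1.00e-03  1.66e+00] q6 0.27 w 0.033
turn units total [-0.002  0.001  0.   ]
shift if shift first [0.048 0.007 1.557]  if turn first [0.046 0.005 1.557]
(np.float64(317.16346041076997), np.float64(228.51015553414854)) (np.float64(317.1238040100638), np.float64(218.00621363697746))
```

View pics/w5.png

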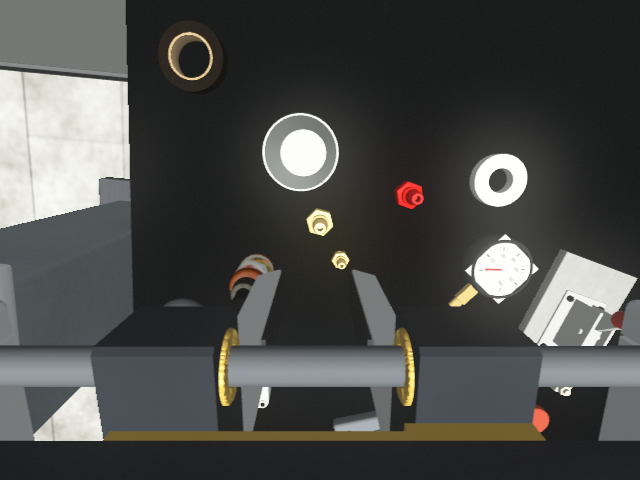

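The new fitting's hexagon is at (319,221) and its tip at (320,227). The small fitting (340,260), bottle (250,275) and cup (300,152) are all clear of the finger paths.

```bash
python3 - <<'E'
from h import *
im,c=load('w5');h=cv2.cvtColor(im,cv2.COLOR_RGB2HSV)
m=((h[...,1]>50)&(h[...,2]>90)&(h[...,0]>8)&(h[...,0]<40)).astype(np.uint8)[195:245,295:350]
k,l,s,ce=cv2.connectedComponentsWithStats(m);i=1+np.argmax(s[1:,4]);p=ce[i]+[295,195];print(s[i],p,ray(c,*p,.03))
print(ray(c,320,227,.053),ray(c,319,221,.028))
E
```

```text
[ 11  13  27  28 387] [318.90439276 221.63565891] [0.48344117 0.24892952 0.03      ]
[0.48429657 0.24853152 0.053     ] [0.4835182  0.24916757 0.028     ]
```

>>> move_arm(motion=[0,0,0,0.063,0.023,0.15,0.35,0,0,0,0,0,0.25,0.35,0,0,0,0,0,0.25,0.35,0,0,0,0,0,0.25,0.35,0,0,0,0,0,0.25,0.35,0,0,0,0,0,0.2,0.35,0,0,0,0,0,0.13,0.35,0,0,0,0,0,0.07,0.35,0,0,0,0,0,0,0.35])

```text
time: 14.4
tool_pos: [0.4828, 0.2481, 0.0305]
ee_rot: [-3.138, 0.001, 1.659]
wrist_force: [-0.1, 0.6, -0.3]
width: 0.0333
finger_force: 0.0
```

>>> move_arm(motion=[0,0,0,0,0,0,0.1,0,0,0,0,0,0,0,0,0,0,0,0,0,0,0,0,0,0,0,0,0,0,0,0,0,0,0,0,0,0,0,0,0,0,0])

```text
time: 14.9
tool_pos: [0.485, 0.2502, 0.034]
ee_rot: [3.139, -0.0, 1.66]
wrist_force: [0.2, -0.9, 4.6]
width: 0.0154
finger_force: 30.0
```

>>> move_arm(motion=[0,0,0,0,0,-0.1,0,0,0,0,0,0,-0.25,0,0,0,0,0,0,-0.3,0,0,0,0,0,0,-0.3,0,0,0,0,0,0,-0.3,0,0,0,0,0,0,-0.25,0,0,0,0,0,0,0,0,0,0,0,0,0,0,0,0,0,0,0,0,0,0])

```text
time: 15.65
tool_pos: [0.4832, 0.2497, 0.1811]
ee_rot: [-3.139, 0.001, 1.66]
wrist_force: [-0.3, 0.6, -0.8]
width: 0.0155
finger_force: 30.0
```

```bash
python3 - <<'E'
from h import *
plan([.5804,-.0115,.186],1.66)
E
```

```text
t 15.65 tcp [0.4832 0.2497 0.1811] rpy [-3.139e+00  1.000e-03  1.660e+00] q6 0.28 w 0.0155
turn units total [-0.003  0.001  0.   ]
shift if shift first [-2.689  0.735 -0.049]  if turn first [-2.688  0.736 -0.049]
```

>>> move_arm(motion=[0,0,0,-0.269,0.0735,0,0,0,0,0,-0.269,0.0735,0,0,0,0,0,-0.269,0.0735,0,0,0,0,0,-0.269,0.0735,0,0,0,0,0,-0.269,0.0735,0,0,0,0,0,-0.269,0.0735,0,0,0,0,0,-0.269,0.0735,0,0,0,0,0,-0.269,0.0735,0,0,0,0,0,-0.269,0.0735,0,0,0,0,0,-0.269,0.0735,0,0,0,0,0,0,0,0,0,0,0,0,0,0,0,0])

```text
time: 16.65
tool_pos: [0.5801, -0.0124, 0.1794]
ee_rot: [-3.136, -0.001, 1.658]
wrist_force: [0.8, 0.4, -0.2]
width: 0.0152
finger_force: 30.0
```

```bash
python3 - <<'E'
from h import *
o=[robot.get_obs()['tool_pos']]
im,c=snap('wrist','w6')
plan([.5804,-.0115,.0755],1.66)
u,v=map(int,proj(c,[.5804,-.0115,.05]));print(u,v)
a=cv2.resize(im[v-80:v+120,u-100:u+100],(600,600),interpolation=cv2.INTER_CUBIC);cv2.imwrite('pics/w6z.png',a[:,:,::-1])
E
```

```text
t 16.7 tcp [ 0.58   -0.0113  0.1799] rpy [-3.137e+00 -2.000e-03  1.659e+00] q6 -0.21 w 0.0155
turn units total [-0.006 -0.002 -0.001]
shift if shift first [-0.004  0.009  1.044]  if turn first [-0.002  0.004  1.044]
317 233
```

View pics/w6z.png

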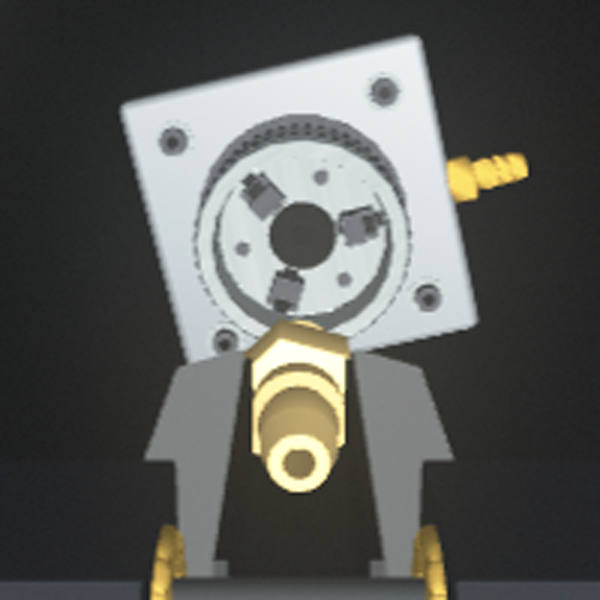

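The seal centre is at crop (302,235), the jaws are clear of it, and the fitting hangs upright with its tip at crop (299,462). I'll check the alignment.

```bash
python3 - <<'E'
from h import *
im,c=load('w6')
print(ray(c,217+302/3-.3,153+235/3-.3,.04),ray(c,217+299/3-.3,153+462/3-.3,.1995))
E
```

```text
[ 0.58032987 -0.01124644  0.04      ] [ 0.58043488 -0.01387091  0.1995    ]
```

>>> move_arm(motion=[-0.006,0,0,0.01,0,0.15,0,0,0,0,0,0,0.2,0,0,0,0,0,0,0.2,0,0,0,0,0,0,0.2,0,0,0,0,0,0,0.15,0,0,0,0,0,0,0.09,0,0,0,0,0,0,0.04,0,0,0,0,0,0,0,0,0,0,0,0,0,0,0])

```text
time: 17.45
tool_pos: [0.5817, -0.0099, 0.0801]
ee_rot: [3.136, 0.0, 1.661]
wrist_force: [-0.2, 0.5, -0.7]
width: 0.0155
finger_force: 30.0
```

>>> move_arm(motion=[0,0,0,0,0,0.02,0,0,0,0,0,0,0.02,0,0,0,0,0,0,0,0])

```text
time: 17.7
tool_pos: [0.5818, -0.0105, 0.0759]
ee_rot: [3.136, 0.0, 1.66]
wrist_force: [-0.3, -1.3, -0.5]
width: 0.0153
finger_force: 30.0
```

>>> move_arm(motion=[0,0,0,0,0,0.015,0,0,0,0,0,0,0.01,0,0,0,0,0,0,0,0])

```text
time: 17.95
tool_pos: [0.582, -0.0106, 0.074]
ee_rot: [3.135, 0.0, 1.66]
wrist_force: [-1.2, -0.3, 4.5]
width: 0.0157
finger_force: 30.0
```

>>> move_arm(motion=[0,0,0,0,0,0,0.3,0,0,0,0,0,0,0.35,0,0,0,0,0,0,0.35,0,0,0,0,0,0,0.35,0,0,0,0,0,-0.15,0.4,0,0,0,0,0,-0.3,0.6,0,0,0,0,0,-0.3,0.9,0,0,0,0,0,-0.15,1,0,0,0,0,0,0,1,0,0,0,0,0,0,1])

```text
time: 18.78
tool_pos: [0.5815, -0.0105, 0.1635]
ee_rot: [3.135, 0.0, 1.66]
wrist_force: [0.3, -0.4, 0.1]
width: 0.0674
finger_force: 0.0
```

```bash
python3 - <<'E'
from h import *
im,c=snap('wrist','w7')
plan([.5804,-.0114,.0235],2.55)
u,v=map(int,proj(c,[.5804,-.0115,.05]));print(u,v,proj(c,[.5804,-.0115,.093]))
a=cv2.resize(im[v-70:v+70,u-70:u+70],(560,560),interpolation=cv2.INTER_CUBIC);cv2.imwrite('pics/w7z.png',a[:,:,::-1])
E
```

```text
t 18.83 tcp [ 0.5806 -0.0104  0.1617] rpy [ 3.138 -0.     1.66 ] q6 -0.21 w 0.0712
turn units total [ 4.000e-03  1.000e-03 -1.133e+00]
shift if shift first [-0.01  -0.007  1.382]  if turn first [-0.004 -0.009  1.382]
313 239 (np.float64(313.66706990186344), np.float64(253.6373596019735))
```

View pics/w7z.png

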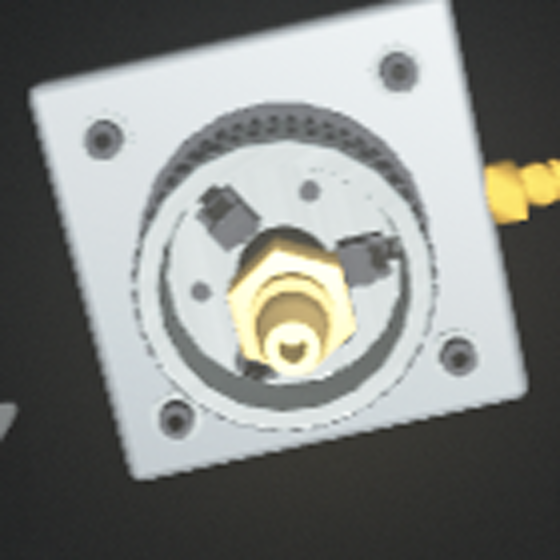

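The new fitting stands upright on the seat with all three jaws clear of it, its tip at crop (292,348). Now regrip the sleeve.

>>> move_arm(motion=[0,0,-0.126,0,0,0,1,0,0,-0.126,0,0,0,1,0,0,-0.126,0,0,0,1,0,0,-0.126,0,0,0,1,0,0,-0.126,0,0,0,1,0,0,-0.126,0,0,0,1,0,0,-0.126,0,0,0,1,0,0,-0.126,0,0,0,1,0,0,-0.126,0,0,0,1,0,0,0,0,0,0,1,0,0,0,0,0,0,1])

```text
time: 19.75
tool_pos: [0.58, -0.0103, 0.1606]
ee_rot: [3.141, 0.0, 2.548]
wrist_force: [-0.7, 0.0, -0.0]
width: 0.0936
finger_force: 0.0
```

```bash
python3 - <<'E'
from h import *
plan([.5804,-.0114,.0235],2.55)
E
```

```text
t 19.75 tcp [ 0.58   -0.0103  0.1606] rpy [3.141 0.    2.548] q6 -1.09 w 0.0936
turn units total [ 0.001  0.    -0.002]
shift if shift first [-0.009 -0.008  1.371]  if turn first [-0.009 -0.007  1.371]
```

>>> move_arm(motion=[0,0,0,-0.009,-0.008,0.17,1,0,0,0,0,0,0.25,1,0,0,0,0,0,0.25,1,0,0,0,0,0,0.25,1,0,0,0,0,0,0.2,1,0,0,0,0,0,0.15,1,0,0,0,0,0,0.1,1,0,0,0,0,0,0,1])

```text
time: 20.42
tool_pos: [0.5795, -0.0113, 0.0223]
ee_rot: [-3.141, -0.002, 2.549]
wrist_force: [0.0, 0.5, 0.5]
width: 0.094
finger_force: 0.0
```

>>> move_arm(motion=[0,0,0,0,0,0,0.4,0,0,0,0,0,0,0.3,0,0,0,0,0,0,0,0,0,0,0,0,0,0,0,0,0,0,0,0,0,0,0,0,0,0,0,0,0,0,0,0,0,0,0,0,0,0,0,0,0,0,0,0,0,0,0,0,0])

```text
time: 21.17
tool_pos: [0.5818, -0.0127, 0.0267]
ee_rot: [3.141, 0.005, 2.551]
wrist_force: [-3.9, -5.0, 5.1]
width: 0.0568
finger_force: 30.0
```

>>> move_arm(motion=[0,0,0.1,0,0,0,0,0,0,0.14,0,0,0,0,0,0,0.14,0,0,0,0,0,0,0.14,0,0,0,0,0,0,0.14,0,0,0,0,0,0,0.14,0,0,0,0,0,0,0.14,0,0,0,0,0,0,0.14,0,0,0,0,0,0,0.14,0,0,0,0,0,0,0.14,0,0,0,0,0,0,0.14,0,0,0,0,0,0,0.1,0,0,0,0])

```text
time: 22.17
tool_pos: [0.58, -0.0134, 0.0267]
ee_rot: [3.141, 0.003, 1.29]
wrist_force: [-8.7, -5.9, 8.5]
width: 0.0569
finger_force: 30.1
```

```bash
python3 - <<'E'
from h import *
o=robot.get_obs();print(o['wrist_torque'],o['joint_positions'][5])
E
```

```text
[-1.18273235  1.56141142  0.48106643] 0.1627124720037349
```

>>> move_arm(motion=[0,0,0.1,0,0,0,0,0,0,0.1,0,0,0,0,0,0,0.1,0,0,0,0,0,0,0.1,0,0,0,0,0,0,0,0,0,0,0])

```text
time: 22.58
tool_pos: [0.5796, -0.0132, 0.0267]
ee_rot: [3.141, 0.002, 0.976]
wrist_force: [-9.2, -5.1, 9.4]
width: 0.0567
finger_force: 30.0
```

```bash
python3 - <<'E'
from h import *
o=robot.get_obs();print(o['wrist_torque'],o['joint_positions'][5])
E
```

```text
[-1.06119558  1.66017747 -0.1731084 ] 0.4759385202327004
```

>>> move_arm(motion=[0,0,0.1,0,0,0,0,0,0,0.1,0,0,0,0,0,0,0.1,0,0,0,0])

```text
time: 22.83
tool_pos: [0.5793, -0.0129, 0.0267]
ee_rot: [3.141, 0.003, 0.742]
wrist_force: [-9.6, -4.3, 9.8]
width: 0.0569
finger_force: 30.2
```

```bash
python3 - <<'E'
from h import *
o=robot.get_obs();print(o['wrist_torque'],o['joint_positions'][5],o['ee_rot'])
E
```

```text
[-0.87874303  1.82150982  0.81975232] 0.710741030559102 [3.14085079e+00 2.72109626e-03 7.42050939e-01]
```

>>> move_arm(motion=[0,0,0.08,0,0,0,0,0,0,0,0,0,0,0,0,0,0,0,0,0,0.3,0,0,0,0,0,0,0.9,0,0,0,0,0,0,1,0,0,0,0,0,0,1,0,0,0,0,0,0,1,0,0,0,0,0,0,1])

```text
time: 23.5
tool_pos: [0.5821, -0.0112, 0.0256]
ee_rot: [3.139, -0.004, 0.682]
wrist_force: [0.2, 1.1, 0.2]
width: 0.0869
finger_force: 0.0
```

>>> move_arm(motion=[0,0,0,0,0,-0.1,1,0,0,0,0,0,-0.25,1,0,0,0,0,0,-0.3,1,0,0,0,0,0,-0.3,1,0,0,0,0,0,-0.3,1,0,0,0,0,0,-0.2,1,0,0,0,0,0,0,1,0,0,0,0,0,0,1])

```text
time: 24.17
tool_pos: [0.5824, -0.0116, 0.1731]
ee_rot: [3.136, -0.007, 0.682]
wrist_force: [-0.1, -0.3, -0.5]
width: 0.0939
finger_force: 0.0
```

```bash
python3 - <<'E'
from h import *
im,c=snap('wrist','w8');it,ct=snap('top','t8')
plan([.58,-.0114,.16])
u,v=map(int,proj(c,[.5804,-.0115,.05]));x,y=map(int,proj(ct,[.48,-.249,.02]))
a=cv2.resize(im[v-60:v+60,u-60:u+60],(480,480),interpolation=cv2.INTER_CUBIC);b=cv2.resize(it[y-40:y+40,x-25:x+25],(300,480),interpolation=cv2.INTER_CUBIC)
b=((b/255.)**.5*255).astype(np.uint8)
cv2.imwrite('pics/w8z.png',np.hstack([a,b])[:,:,::-1])
E
```

```text
t 24.27 tcp [ 0.5806 -0.0115  0.1695] rpy [ 3.141e+00 -2.000e-03  6.820e-01] q6 0.77 w 0.0938
shift [-0.004 -0.004  0.095]
```

View pics/w8z.png

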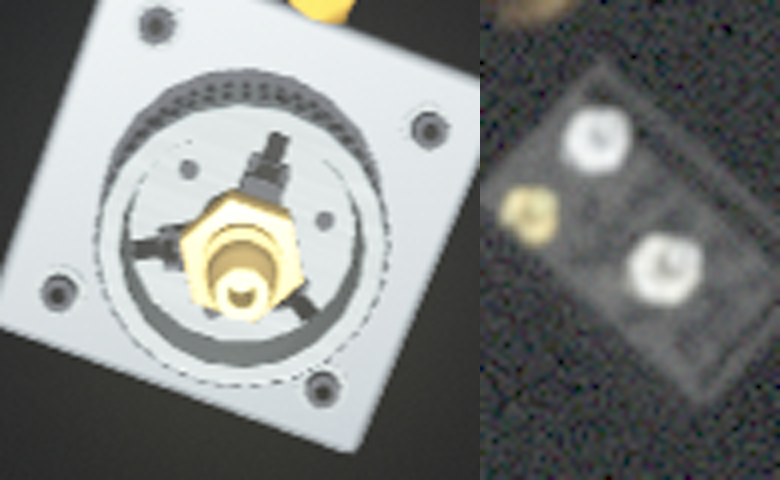

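```bash
python3 -c "
from bench import robot
print(robot.close_job())"
```

```text
the job is handed in; nothing more can be done
None
```

Job handed in at about 24 s: the tested fitting stands upright in the bin and the new one is clamped on the seat (last sleeve torque read 0.8 N m; jaw forces not measured; no verdict was returned); I viewed 11 pictures, one over the limit of 10.

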